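# Draw the strip-length gauge out to its set clip and hold it

### The job

An iron pattern weight stands in the channel of the strip-length gauge, in the way of its slide: lift it out and stand it upright on the table clear of the gauge, without dropping it. Then grip the slide's upright handle and pull it out against its spring until its pointer lines up with the point of the set clip, and finish while still gripping the handle and holding it there, so that the strip can be cut to length. Leave the thread cone, pin jar and mug where they stand.

Things in the scene. Friction and masses are not known exactly. Their poses are not given: they have to be found in the camera images.
- gauge: Gauge fixed to the table: aluminium channel 340 long (its x), 90 wide (its y), floor 6 thick, side walls 8 thick, 22 high, ticks every 10 on the -y wall. Origin: centre of its underside, on the table; +x is the slide's pull direction, z up. Grey spring housing, 46 high, at x -170 to -123; low grey end block, 22 high, at x 95 to 170.
- slide (a joint): Slide drawn out along gauge +x, m: 0 home, 0.15 end. Spring pulls it home: about 3 N at 0, rising 50 N per m. Steel carriage 60 long, 66 wide, top 30 above the table; on its middle the handle, an upright black plate 18 thick along gauge x, 44 wide along y, from 30 to 107 above the table; at home at gauge x -90, y 0.
- handle_top (a point): Centre of the top edge of the slide's handle, 107 above the table; moves with the slide.
- pointer (a point): Tip of the slide's small dark steel pointer, a thin pointed plate that sticks out over the gauge's -y wall: at the handle's x, gauge y -50, 28 above the table. Moves with the slide.
- clip_point (a point): Point of the set clip (the mark), 28 above the table at gauge y -52: a dark steel block 16 x 20, 34 high, fixed just outside the gauge's -y wall, a corner and a thin tongue towards the wall. The pointer is on the mark when it has the same gauge x, 100 to 142 from home; the slide cannot get there with the weight in the channel.
- weight: Loose cast-iron pattern weight, round, about 0.6 kg: a disc 64 in diameter and 26 high with a coned shoulder up to 36, and on it an upright round grip 28 in diameter up to 86 high. Origin: centre of its underside; z up its axis. It starts upright on the channel's floor between the slide and the end block.
- thread: Bystander: paper-coloured thread cone, 60 across the foot, 105 high. Origin: centre of its underside.
- pin_jar: Bystander: closed glass pin jar with a steel cap, 56 across, 55 high. Origin: centre of its underside.
- mug: Bystander: white mug, 76 across and 85 high, with a handle. Origin: centre of its underside.
Things that resemble listed ones, but are neither listed nor needed, are in the scene too. Leave any orange or purple look-alike of the weight alone.

How it is judged (in metres and radians):
On the way:
1. the weight stands upright on the table, clear of the gauge and let go ((y of weight in the frame of gauge above 0.08 m or y of weight in the frame of gauge below -0.08 m or x of weight in the frame of gauge above 0.205 m or x of weight in the frame of gauge below -0.205 m) and height (world z) of weight between -0.006 and 0.006 m and angle between weight's own z axis and vertical below 0.15 rad and linear speed of weight below 0.03 m/s and contact force between the fingers and weight below 0.1 N), for 0.2 s.
At the end, for the whole second after the job is handed in: The weight stands upright (0.15 rad), still and let go on the table, its centre over 80 mm from the gauge's long axis or over 205 mm along it; the pointer is within 6 mm of the clip's point along the gauge, still, held by the fingers with over 2 N, the weight not touching the slide (all of step 1 and x of pointer in the frame of clip_point between -0.006 and 0.006 m and velocity of joint slide between -0.01 and 0.01 m/s and contact force between the fingers and slide above 2 N and contact force between weight and slide below 0.1 N); the arm keeps its last pose, push and grip.
It fails at once if the weight is dropped or knocked: moving over 0.6 m/s while not held (linear speed of weight above 0.6 m/s and contact force between the fingers and weight below 0.1 N).
It fails at once if the thread is moved over 25 mm or tipped (distance of thread from where it was at the start of the episode above 0.025 m or angle between thread's own z axis and vertical above 0.4 rad).
It fails at once if the pin jar is moved over 25 mm or tipped (distance of pin_jar from where it was at the start of the episode above 0.025 m or angle between pin_jar's own z axis and vertical above 0.4 rad).
It fails at once if the mug is moved over 25 mm or tipped (distance of mug from where it was at the start of the episode above 0.025 m or angle between mug's own z axis and vertical above 0.4 rad).
It also fails if it takes over 51 s, if anything falls off the work surface, if the arm or the gripper's body presses on something with over 40 N, if the wrist force passes 120 N, or if a joint passes its speed limit or range.

### The arm

A 6-joint arm with a two-finger parallel gripper is mounted at the origin on the work surface. World frame = base frame: x ahead of the robot, y to its left, z up, the work surface at z = 0. Lengths are in mm, angles in rad, forces in N, time in s.
With the tool pointing down it reaches from about 300 to 775 mm from the base axis. Payload 14.6 kg.
Tool frame: the origin (TCP) lies at the very end of the fingers, on their centre line; the grasp point (between the pads) lies 19 mm behind it (manip.grip_point_offset is the distance from the TCP to the grasp point, in mm); z points along the fingers, y is the line along which they close (so a half turn about z gives the same grasp; the last joint's range is limited). The gripper opens to 94 mm and grips with 3 to 60 N. Pads are 16 mm wide; open, the fingers measure 119 mm over their backs; the gripper's body (75 mm by 177 mm) begins 78 mm behind the grasp point.
Start: joints at [-1.356, 0.3, 1.521, -0, 1.321, -0.067], TCP at [152.94, -528.298, 205.446] pointing down, gripper open.
Joint ranges: [-3.03, 3.03], [-0.79, 2.21], [0.23, 2.52], [-1.04, 4.18], [0, 3.07], [-2.55, 2.55]. Speed limits (rad/s): [2.22, 2.22, 2.57, 3.14, 3.14, 3.14].

### API

Orientations are given as [roll, pitch, yaw] about the fixed x, y, z axes, in that order (R = Rz(yaw) Ry(pitch) Rx(roll)).
In Python, from cell import telemetry, eyes, manip gives the robot as it stands.
- The arm moves only by the tool play_rows, never from a script. Its arguments are lists of equal length, an entry for each row: "translation": the shift along the world's x, y, z in m, a list of three; "yaw": the turn about the world's z in rad. A call has 1 to 12 rows; each row is the pose to reach, as a shift and turn from the pose commanded when the call began; what a row does not reach only later rows make up. A row lasts 1/8 s, in which the tool goes at most 62.5 mm and 10.7 degrees, less where a joint would pass 70% of its speed; a pose out of reach is approached as far as the arm can. A call with a gripper value outside its range is refused whole. "hand" is the opening, from 0 (shut) to 1 (fully open), set as the call begins (left out, the last holds). The fingers move at their own pace and stop on an object; "force" is the grip in N (left out, the last holds). Time passes only in rows, so rows that repeat a pose let the fingers close. It gives the time, the measured TCP pose, the force, the opening and the grip force at its end, in the units of the state.
- telemetry.read_state(): the state, without advancing time (a new reading comes with each control period).
- eyes.camera(name): name is "scene" or "top" or "wrist"; returns a dict with "pixels" (400x640x3 uint8, red, green, blue), "fx", "fy", "cx", "cy" (pixels), "cam_to_world" (4x4, takes a point from camera to world coordinates); the wrist camera has in their place "T_tool_cam" (4x4, takes a point from camera to tool coordinates, whose origin is the TCP and whose axes are the flange's). Camera axes: x right, y up, looking along -z (the intrinsics and any distortion apply to the point x, -y, -z); pixel columns grow to the right and rows downward; lengths in mm; the calibration is good to about 2 mm. A picture is of the moment at which its call begins: read the wrist's pose just before it. There is no depth.
- manip.sign_off(): hands the job in; it is judged then, once.
The state is a dict: "clock": time; "joints": joint angles; "qd": joint speeds; "effort": joint torques, N m; "eef_pos": TCP position; "eef_rot": TCP orientation; "wrist_force": force on the tool from outside, world axes, zero at the start; "moment": the same for the moment, N m; "finger_gap": finger opening in mm; "finger_force": force on a finger pad.
Only numpy, scipy, OpenCV 4.12 (cv2) and the standard library are available. Lean on these libraries where they do the work, as an engineer would, in place of code of your own. Each camera call takes 0.05 s, during which the arm holds its last target. There are 200 camera calls.

## Working session

There is one attempt and no reset: what is moved stays moved. The work goes in short steps, Python scripts to look and compute and a tool call to move; the robot and the scene stay as the last step left them, time stands still between calls to the robot, and variables do not carry over. Pictures are saved under pics/ and viewed, at most 10 in all, crops included, and the job is handed in when it is done.

Besides the shell and the picture viewer there is one more tool, called by a JSON object that holds its "method" and its "body", one argument or row to a line. play_rows: Moves the arm, as the interface text tells. Its arguments: {"type":"object","properties":{"translation":{"type":"array","items":{"type":"array","items":{"type":"number"}}},"yaw":{"type":"array","items":{"type":"number"}},"hand":{"type":"number"},"force":{"type":"number"}},"required":["translation","yaw"]}

```bash
mkdir -p pics; python3 - <<'E'
from cell import telemetry, eyes, manip
import cv2, pickle
print(telemetry.read_state())
d={}
for n in("scene","top"):
    c=eyes.camera(n); d[n]=c
    cv2.imwrite(f"pics/{n}0.png",c["pixels"][:,:,::-1])
    print(n,{k:v for k,v in c.items() if k!="pixels"})
pickle.dump(d,open("d.pkl","wb"))
E
```

```text
{'clock': 0.0, 'joints': array([-1.35560543e+00,  3.00460400e-01,  1.52157409e+00, -4.57371812e-05,
        1.32072582e+00, -6.66045151e-02]), 'qd': array([ 0.00171848,  0.00046455, -0.00087506, -0.00115208,  0.00049204,
        0.00033742]), 'effort': array([ 2.37617569e-03, -5.31810200e+01, -3.52734303e+01,  7.09101255e-02,
        2.43897020e-02, -1.34877673e-04]), 'eef_pos': array([ 152.87031443, -528.04935803,  204.89516467]), 'eef_rot': array([-3.14042463e+00, -3.35111350e-05,  2.81806737e-01]), 'wrist_force': array([-0.22075365, -0.22038453,  0.98650586]), 'moment': array([-0.01153561,  0.03479852, -0.00795458]), 'finger_force': 0.0, 'finger_gap': 94.01923085508996}
scene {'fx': 456.1760516341527, 'fy': 456.1760516341527, 'cx': 318.1705061750032, 'cy': 200.4410907156164, 'cam_to_world': array([[ 8.55740152e-01, -4.34613420e-01,  2.80748940e-01,
         8.56938364e+02],
       [ 5.17397761e-01,  7.21828274e-01, -4.59634093e-01,
        -3.72040063e+02],
       [-2.88937725e-03,  5.38586222e-01,  8.42565447e-01,
         8.33672129e+02],
       [ 0.00000000e+00,  0.00000000e+00,  0.00000000e+00,
         1.00000000e+00]])}
top {'fx': 401.89210091152677, 'fy': 401.89210091152677, 'cx': 324.4237769408487, 'cy': 199.4925104731768, 'cam_to_world': array([[-2.88300284e-02,  9.81040832e-01, -1.91644766e-01,
         4.15720399e+02],
       [-9.99581169e-01, -2.78131054e-02,  7.99479896e-03,
         3.98089059e+01],
       [ 2.51298814e-03,  1.91794989e-01,  9.81431794e-01,
         1.03827116e+03],
       [ 0.00000000e+00,  0.00000000e+00,  0.00000000e+00,
         1.00000000e+00]])}
```

View pics/top0.png

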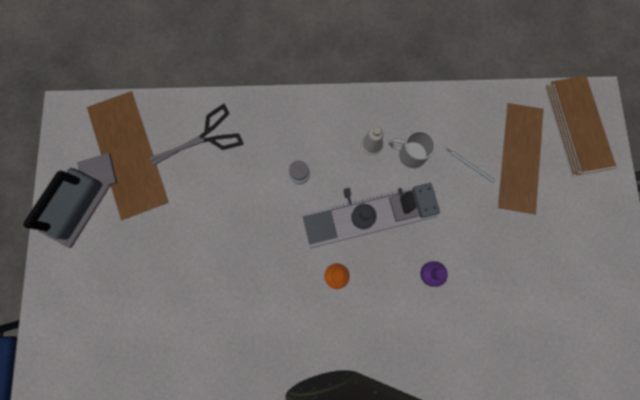

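View pics/scene0.png

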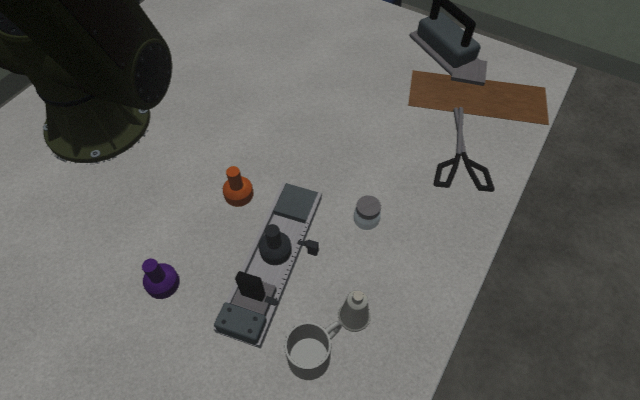

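Top view: weight candidates are dark iron (364,215) in the channel, orange (337,276) and purple (434,274). The dark one in the channel fits; the coloured ones are look-alikes. The housing is at (427,200), handle (408,203), clip (347,192), end block (320,228), jar (299,172), cone (375,140) and mug (416,150). Next is an enlarged crop to confirm.

```bash
python3 - <<'E'
import pickle,cv2,numpy as np
d=pickle.load(open("d.pkl","rb"))
t=d["top"]["pixels"][170:260,290:450,::-1]
cv2.imwrite("pics/tc.png",cv2.resize(t,None,fx=5,fy=5,interpolation=cv2.INTER_CUBIC))
s=d["scene"]["pixels"][175:350,205:330,::-1]
cv2.imwrite("pics/sc.png",cv2.resize(s,None,fx=3.4,fy=3.4,interpolation=cv2.INTER_CUBIC))
E
```

```text
(no output)
```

View pics/tc.png

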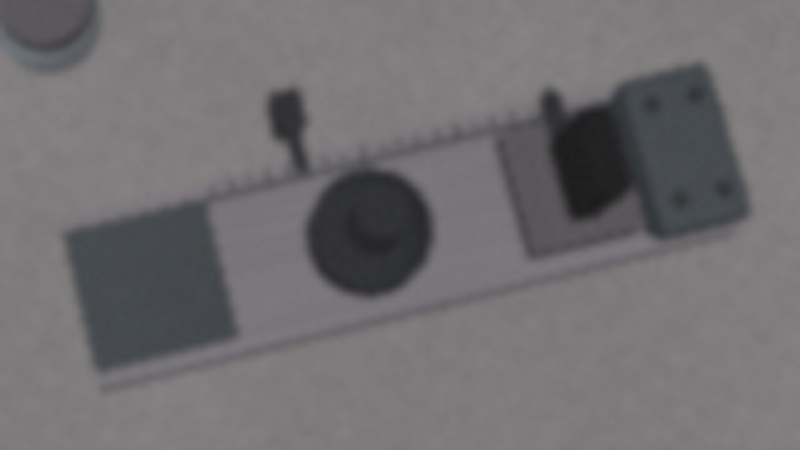

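View pics/sc.png

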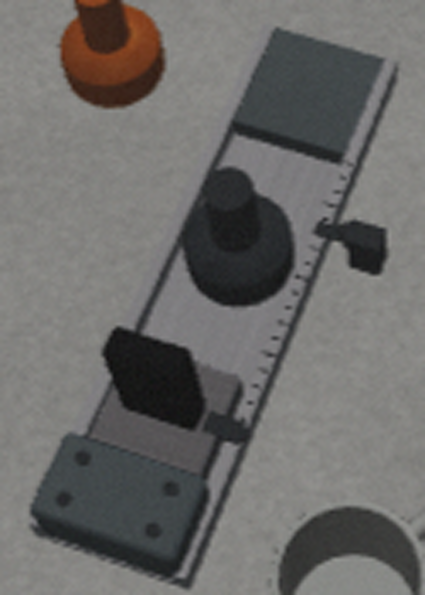

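The crops confirm the weight is the dark iron one in the channel, with the clip tongue and pointer on the ticked wall. Next I fit the poses.

```bash
cat > h.py <<'E'
import numpy as np, pickle
from scipy.optimize import least_squares
def proj(c,p):
    T=np.linalg.inv(c["cam_to_world"]); q=T[:3,:3]@np.asarray(p,float)+T[:3,3]
    return np.array([c["cx"]+c["fx"]*q[0]/-q[2], c["cy"]+c["fy"]*-q[1]/-q[2]])
def ray(c,px,z):
    d=c["cam_to_world"][:3,:3]@np.array([(px[0]-c["cx"])/c["fx"],-(px[1]-c["cy"])/c["fy"],-1]); o=c["cam_to_world"][:3,3]
    return o+d*(z-o[2])/d[2]
E
python3 - <<'E'
from h import *
d=pickle.load(open("d.pkl","rb"))
T=lambda u,v:("top",np.array([290+u/5-.4,170+v/5-.4]))
S=lambda u,v:("scene",np.array([205+u/3.4-.35,175+v/3.4-.35]))
obs=[(T(64,232),(170,-45,22)),(T(680,151),(-146.5,0,46)),(T(552,92),(-90,-50,28)),(T(208,203),(95,-37,22)),(T(236,335),(95,37,22)),
(S(398,65),(170,-45,22)),(S(122,503),(-146.5,0,46)),(S(245,430),(-90,-50,28)),(S(343,158),(95,-37,22)),(S(235,128),(95,37,22)),(S(153,365),(-90,0,107))]
obs[-1:]=[(S(117,328),(-81,22,107)),(S(193,358),(-81,-22,107))]
def G(x,p): c,s=np.cos(x[2]),np.sin(x[2]); return [x[0]+c*p[0]-s*p[1],x[1]+s*p[0]+c*p[1],p[2]]
f=lambda x:np.concatenate([proj(d[n],G(x,p))-px for (n,px),p in obs])
r=least_squares(f,[430,0,1.5],loss="soft_l1"); x=r.x; print(x); print(f(x).reshape(-1,2).round(1).tolist())
def inv(P): c,s=np.cos(x[2]),np.sin(x[2]); a,b=P[0]-x[0],P[1]-x[1]; return [round(c*a+s*b,1),round(-s*a+c*b,1)]
for nm,o,z in [("clip",T(304,172),28),("clip",S(318,228),28),("ptr",T(550,92),28),("ptr",S(246,430),28),("grip",T(377,227),92),("grip",S(228,187),92),("disc",T(370,233),32)]:
    P=ray(d[o[0]],o[1],z); print(nm,o[0],P.round(1),inv(P))
for nm,px,z in [("thread",(375,133),105),("jar",(299,170),55),("mug",(417,147),85),("orange",(337,276),20),("purple",(434,274),20)]:
    P=ray(d["top"],px,z); print(nm,P.round(0),inv(P))
E
```

```text
[574.63506763 -85.96895371 -42.19515707]
[[-0.3, -3.6], [2.3, -1.9], [-0.5, -1.9], [0.0, -1.8], [1.6, -0.2], [-0.7, -0.6], [-1.3, -1.2], [1.7, 3.2], [0.2, -0.2], [-1.6, -1.2], [-1.2, -0.5], [0.1, -1.6]]
clip top [599.4 -34.5  28. ] [np.float64(45.0), np.float64(-35.2)]
clip scene [604.8 -36.   28. ] [np.float64(42.3), np.float64(-40.1)]
ptr top [ 637.7 -162.9   28. ] [np.float64(-88.7), np.float64(-45.0)]
ptr scene [ 637.3 -159.4   28. ] [np.float64(-85.2), np.float64(-45.4)]
grip top [560.1 -63.4  92. ] [np.float64(25.1), np.float64(9.3)]
grip scene [569.3 -66.9  92. ] [np.float64(19.8), np.float64(1.2)]
disc top [566.3 -66.3  32. ] [np.float64(21.0), np.float64(3.9)]
thread [760. -96. 105.] [np.float64(-49.8), np.float64(-178.9)]
jar [686.  94.  55.] [np.float64(151.9), np.float64(-146.9)]
mug [ 728. -201.   85.] [np.float64(-145.7), np.float64(-125.0)]
orange [420.   6.  20.] [np.float64(122.9), np.float64(131.6)]
purple [ 418. -236.   20.] [np.float64(-112.9), np.float64(185.6)]
```

```bash
cat > fit.py <<'E'
from h import *
d=pickle.load(open("d.pkl","rb"))
T=lambda u,v:("top",np.array([290+u/5-.4,170+v/5-.4]))
S=lambda u,v:("scene",np.array([205+u/3.4-.35,175+v/3.4-.35]))
obs=[(T(64,232),(170,-45,22)),(T(97,372),(170,45,22)),(T(102,392),(170,45,0)),(T(680,151),(-146.5,0,46)),(T(550,90),(-90,-50,28)),(T(208,203),(95,-45,22)),(T(237,337),(95,45,22)),
(S(382,62),(170,-45,22)),(S(277,30),(170,45,22)),(S(122,503),(-146.5,0,46)),(S(247,432),(-90,-50,28)),(S(343,158),(95,-45,22)),(S(235,128),(95,45,22)),(S(117,328),(-81,22,107)),(S(193,358),(-81,-22,107))]
def G(x,p): c,s=np.cos(x[2]),np.sin(x[2]); return [x[0]+c*p[0]-s*p[1],x[1]+s*p[0]+c*p[1],p[2]]
f=lambda x:np.concatenate([proj(d[n],G(x,p))-px for (n,px),p in obs])
r=least_squares(f,[575,-86,1.787],loss="soft_l1"); x=r.x; print(x); print(f(x).reshape(-1,2).round(1).tolist())
def inv(P): c,s=np.cos(x[2]),np.sin(x[2]); a,b=P[0]-x[0],P[1]-x[1]; return [round(float(c*a+s*b),1),round(float(-s*a+c*b),1)]
for nm,o,z in [("clip",T(304,172),28),("clip",S(318,228),28),("ptr",T(550,90),28),("ptr",S(247,432),28),("grip",T(377,227),92),("grip",S(228,187),92),("disc",T(370,233),32)]:
    P=ray(d[o[0]],o[1],z); print(nm,o[0],P.round(1),inv(P))
for nm,p in [("weight",(22,0,0)),("handle0",(-90,0,107)),("ptr0",(-90,-50,28))]: print(nm,np.round(G(x,p),1))
for nm,px,z in [("thread",(375,133),105),("jar",(299,170),55),("mug",(417,147),85),("orange",(337,276),20),("purple",(434,274),20)]:
    P=ray(d["top"],px,z); print(nm,P.round(0),inv(P))
E
python3 fit.py
```

```text
[574.59105403 -85.58730991   1.78701399]
[[-0.5, -3.6], [1.2, 2.7], [0.5, -0.7], [2.2, -1.8], [-0.2, -1.5], [-0.9, -4.8], [2.0, 2.4], [4.1, 0.1], [-4.4, -1.6], [-1.2, -1.4], [1.2, 2.4], [3.9, 0.8], [-5.0, -2.4], [-1.1, -0.7], [0.2, -1.8]]
clip top [599.4 -34.5  28. ] [44.6, -35.2]
clip scene [604.8 -36.   28. ] [41.9, -40.1]
ptr top [ 638.7 -163.    28. ] [-89.4, -46.0]
ptr scene [ 638.4 -160.1   28. ] [-86.5, -46.3]
grip top [560.1 -63.4  92. ] [24.8, 9.4]
grip scene [569.3 -66.9  92. ] [19.4, 1.2]
disc top [566.3 -66.3  32. ] [20.6, 3.9]
weight [569.9 -64.1   0. ]
handle0 [ 593.9 -173.5  107. ]
ptr0 [ 642.7 -162.8   28. ]
thread [760. -96. 105.] [-50.2, -178.9]
jar [686.  94.  55.] [151.5, -146.8]
mug [ 728. -201.   85.] [-146.1, -125.0]
orange [420.   6.  20.] [122.5, 131.7]
purple [ 418. -236.   20.] [-113.3, 185.6]
```

{"method": "play_rows", "body": {
  "translation": [
    [0.04,0.045,0],
    [0.083,0.093,0],
    [0.124,0.139,0],
    [0.166,0.185,0],
    [0.207,0.232,0],
    [0.248,0.278,0],
    [0.29,0.324,0],
    [0.331,0.37,0],
    [0.373,0.417,0],
    [0.4,0.447,0],
    [0.414,0.462,0],
    [0.414,0.462,0]
  ],
  "yaw": [-0.006,-0.012,-0.018,-0.024,-0.03,-0.036,-0.042,-0.048,-0.054,-0.06,-0.066,-0.066],
  "hand": 1,
  "force": 30
}}

```text
clock: 1.6
eef_pos: [566.9, -66.1, 205.0]
eef_rot: [-3.141, 0.001, 0.217]
wrist_force: [0.2, -1.1, 0.4]
finger_gap: 94.0
finger_force: 0.0
```

```bash
python3 - <<'E'
from cell import telemetry, eyes
import cv2,pickle
s=telemetry.read_state(); c=eyes.camera("wrist")
print(s["eef_pos"],s["eef_rot"],s["joints"]); print({k:v for k,v in c.items() if k!="pixels"})
pickle.dump((s,c),open("w1.pkl","wb")); cv2.imwrite("pics/w1.png",c["pixels"][:,:,::-1])
E
```

```text
[566.94445523 -66.10330624 204.97208226] [-3.14135579e+00  8.06317034e-04  2.16785209e-01] [-1.80193541e-01  3.47182856e-01  1.45981189e+00 -9.59555846e-05
  1.33543309e+00  1.17384009e+00]
{'fx': 309.3350966705018, 'fy': 309.3350966705018, 'cx': 321.2659743852478, 'cy': 200.72925417371934, 'T_tool_cam': array([[-4.43591962e-04,  9.59182583e-01,  2.82787157e-01,
         8.25636003e+01],
       [ 9.99999137e-01,  7.75249883e-04, -1.06092019e-03,
        -7.20172507e-01],
       [-1.23684688e-03,  2.82786442e-01, -9.59182099e-01,
        -1.80371901e+02],
       [ 0.00000000e+00,  0.00000000e+00,  0.00000000e+00,
         1.00000000e+00]])}
```

View pics/w1.png

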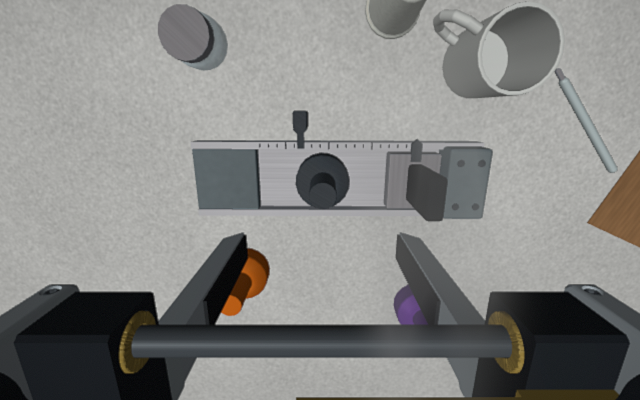

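Wrist view: the gauge lies level. Grip top is at (322,187), clip tip (300,148), pointer tip (417,140) and end block left edge (195,180).

```bash
cat > wr.py <<'E'
from h import *
from scipy.spatial.transform import Rotation as R
def wcam(s,c):
    M=np.eye(4); M[:3,:3]=R.from_euler("xyz",s["eef_rot"]).as_matrix(); M[:3,3]=s["eef_pos"]
    return dict(c,cam_to_world=M@c["T_tool_cam"])
E
python3 - <<'E'
from wr import *
s,c=pickle.load(open("w1.pkl","rb")); c=wcam(s,c); th=1.787
e=np.array([np.cos(th),np.sin(th)]); n=np.array([-e[1],e[0]])
for nm,p,z in [("clip",(300,148),28),("ptr",(416.5,140),28),("grip",(322,187),92),("disc",(322,181),32),("wallA",(192,141),22),("wallB",(490,142),22),("wallC",(198,215),0),("wallD",(486,218),0),("blk",(257,149),22),("blk2",(260,207),22)]:
    P=ray(c,p,z); q=P[:2]-[574.6,-85.6]; print(nm,P.round(1),(q@e).round(1),(q@n).round(1))
E
```

```text
clip [600.8 -33.3  28. ] 45.4 -36.8
ptr [ 638.1 -161.1   28. ] -87.4 -45.9
grip [576.7 -64.3  92. ] 20.4 -6.7
disc [569.3 -66.1  32. ] 20.2 1.0
wallA [581.1  90.6  22. ] 170.7 -44.1
wallB [ 654.1 -247.    22. ] -174.7 -43.0
wallC [482.5  81.8   0. ] 183.3 54.1
wallD [ 559.8 -290.2    0. ] -196.7 58.3
blk [588.1  15.7  22. ] 96.0 -34.9
blk2 [518.7   0.9  22. ] 96.5 36.0
```

{"method": "play_rows", "body": {
  "translation": [
    [0.003,0,-0.05],
    [0.003,0,-0.1],
    [0.003,0,-0.14],
    [0.003,0,-0.153],
    [0.003,0,-0.153]
  ],
  "yaw": [0,0,0,0,0]
}}

```text
clock: 2.28
eef_pos: [569.8, -67.1, 53.0]
eef_rot: [3.142, 0.0, 0.215]
wrist_force: [0.8, -0.1, -0.4]
finger_gap: 94.2
finger_force: 0.0
```

{"method": "play_rows", "body": {
  "translation": [
    [0,0,0],
    [0,0,0],
    [0,0,0],
    [0,0,0],
    [0,0,0],
    [0,0,0],
    [0,0,0]
  ],
  "yaw": [0,0,0,0,0,0,0],
  "hand": 0,
  "force": 40
}}

```text
clock: 3.15
eef_pos: [569.9, -66.3, 52.4]
eef_rot: [3.142, 0.0, 0.216]
wrist_force: [1.7, -3.1, 0.3]
finger_gap: 27.7
finger_force: 26.5
```

{"method": "play_rows", "body": {
  "translation": [
    [0,0,0.01],
    [0,0,0.035],
    [0,0,0.055],
    [-0.02,-0.008,0.06],
    [-0.05,-0.02,0.06],
    [-0.08,-0.032,0.06],
    [-0.105,-0.042,0.055],
    [-0.113,-0.045,0.04],
    [-0.113,-0.045,0.022],
    [-0.113,-0.045,0.01],
    [-0.113,-0.045,0.002],
    [-0.113,-0.045,0.002]
  ],
  "yaw": [0,0,0,0,0,0,0,0,0,0,0,0]
}}

```text
clock: 4.65
eef_pos: [456.8, -111.2, 54.2]
eef_rot: [-3.141, 0.001, 0.216]
wrist_force: [0.5, 0.5, -4.8]
finger_gap: 27.3
finger_force: 40.0
```

{"method": "play_rows", "body": {
  "translation": [
    [0,0,-0.003],
    [0,0,-0.006],
    [0,0,-0.007],
    [0,0,-0.007]
  ],
  "yaw": [0,0,0,0]
}}

```text
clock: 5.15
eef_pos: [457.0, -111.3, 47.5]
eef_rot: [-3.142, 0.0, 0.216]
wrist_force: [0.2, 0.7, -6.8]
finger_gap: 27.4
finger_force: 40.0
```

{"method": "play_rows", "body": {
  "translation": [
    [0,0,-0.001],
    [0,0,-0.002],
    [0,0,-0.002]
  ],
  "yaw": [0,0,0]
}}

```text
clock: 5.52
eef_pos: [457.1, -111.4, 46.3]
eef_rot: [3.141, -0.0, 0.216]
wrist_force: [-5.6, 1.5, 8.6]
finger_gap: 27.7
finger_force: 40.0
```

Contact with the table. Releasing.

{"method": "play_rows", "body": {
  "translation": [
    [0,0,0.0005],
    [0,0,0.0005],
    [0,0,0.0005],
    [0,0,0.0005],
    [0,0,0.0005]
  ],
  "yaw": [0,0,0,0,0],
  "hand": 0.7
}}

```text
clock: 6.15
eef_pos: [457.0, -111.3, 45.9]
eef_rot: [-3.142, -0.0, 0.216]
wrist_force: [0.2, 0.0, 0.6]
finger_gap: 65.5
finger_force: 0.0
```

{"method": "play_rows", "body": {
  "translation": [
    [0,0,0.02],
    [0,0,0.06],
    [0,0,0.11],
    [0,0,0.11]
  ],
  "yaw": [0,0,0,0]
}}

```text
clock: 6.65
eef_pos: [458.4, -111.8, 159.2]
eef_rot: [3.138, -0.005, 0.216]
wrist_force: [0.5, 0.5, -1.6]
finger_gap: 65.6
finger_force: 0.0
```

{"method": "play_rows", "body": {
  "translation": [
    [0.04,-0.018,0],
    [0.09,-0.04,0],
    [0.125,-0.056,0],
    [0.137,-0.061,0],
    [0.137,-0.061,-0.03],
    [0.137,-0.061,-0.07],
    [0.137,-0.061,-0.095],
    [0.137,-0.061,-0.095]
  ],
  "yaw": [0,0,0,0,0,0,0,0]
}}

```text
clock: 7.65
eef_pos: [592.5, -171.8, 58.1]
eef_rot: [-3.139, 0.004, 0.216]
wrist_force: [0.1, 0.4, 0.7]
finger_gap: 66.1
finger_force: 0.0
```

{"method": "play_rows", "body": {
  "translation": [
    [0,0,0],
    [0,0,0],
    [0,0,0],
    [0,0,0],
    [0,0,0],
    [0,0,0]
  ],
  "yaw": [0,0,0,0,0,0],
  "hand": 0,
  "force": 40
}}

```text
clock: 8.4
eef_pos: [593.7, -170.9, 61.1]
eef_rot: [-3.139, 0.001, 0.216]
wrist_force: [-4.3, 9.8, 4.8]
finger_gap: 17.6
finger_force: 40.0
```

{"method": "play_rows", "body": {
  "translation": [
    [-0.002,0.008,0],
    [-0.006,0.025,0],
    [-0.01,0.045,0],
    [-0.014,0.065,0],
    [-0.019,0.085,0],
    [-0.023,0.105,0],
    [-0.026,0.118,0],
    [-0.027,0.122,0],
    [-0.027,0.122,0],
    [-0.027,0.122,0]
  ],
  "yaw": [0,0,0,0,0,0,0,0,0,0]
}}

```text
clock: 9.65
eef_pos: [567.6, -50.8, 61.1]
eef_rot: [3.14, -0.002, 0.216]
wrist_force: [8.0, -6.0, -4.2]
finger_gap: 18.0
finger_force: 40.0
```

```bash
python3 - <<'E'
from cell import telemetry, eyes
import cv2,pickle,numpy as np
s=telemetry.read_state(); d={n:eyes.camera(n) for n in("wrist","scene","top")}
print(s["eef_pos"],s["eef_rot"])
pickle.dump((s,d),open("w2.pkl","wb"))
w=d["wrist"]["pixels"][60:200,200:440,::-1]; sc=d["scene"]["pixels"][180:340,130:340,::-1]
a=cv2.resize(w,(600,350),interpolation=cv2.INTER_CUBIC)
b=np.hstack([cv2.resize(sc,(315,240)),cv2.resize(d["scene"]["pixels"][220:280,270:340,::-1],(280,240),interpolation=cv2.INTER_CUBIC)])
b=np.pad(b,((0,0),(0,5),(0,0))); cv2.imwrite("pics/w2.png",np.vstack([a,b]))
E
```

```text
[567.59050504 -50.81054537  61.07986094] [ 3.14002855e+00 -1.78120686e-03  2.15503364e-01]
```

View pics/w2.png

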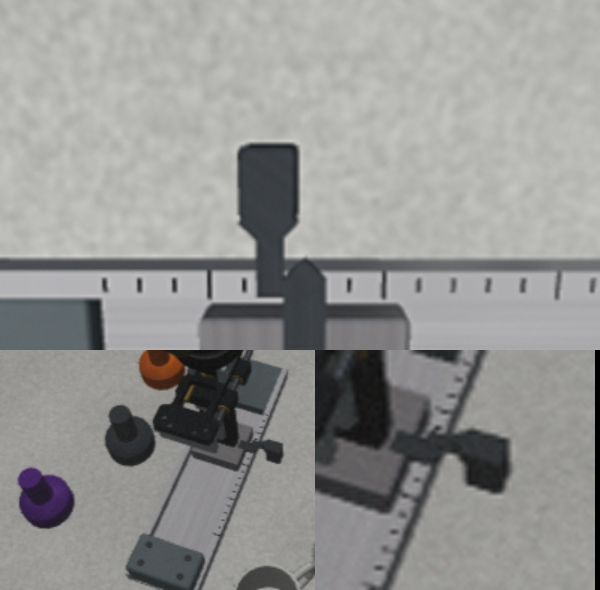

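Wrist view: pointer tip at crop (305,260), clip tongue centre at (269.5,265). Tick spacing is 35 px per 10 mm, so about 9.9 mm remains. The weight stands upright off the gauge.

{"method": "play_rows", "body": {
  "translation": [
    [-0.001,0.004,0],
    [-0.0018,0.0085,0],
    [-0.0021,0.0097,0],
    [-0.0021,0.0097,0],
    [-0.0021,0.0097,0],
    [-0.0021,0.0097,0]
  ],
  "yaw": [0,0,0,0,0,0]
}}

```text
clock: 10.55
eef_pos: [565.6, -41.3, 61.1]
eef_rot: [3.14, -0.002, 0.215]
wrist_force: [6.9, -8.2, -4.3]
finger_gap: 17.7
finger_force: 40.0
```

```bash
python3 - <<'E'
from cell import telemetry, eyes
import cv2,numpy as np
s=telemetry.read_state(); d={n:eyes.camera(n) for n in("wrist","scene")}
print(s["eef_pos"],s["wrist_force"],s["finger_force"])
a=cv2.resize(d["wrist"]["pixels"][80:200,220:420,::-1],(800,480),interpolation=cv2.INTER_CUBIC)
cv2.imwrite("pics/w3.png",a)
E
```

```text
[565.57130227 -41.25074393  61.11736571] [ 6.8660111  -8.22874751 -4.31413706] 39.99767303466797
```

View pics/w3.png

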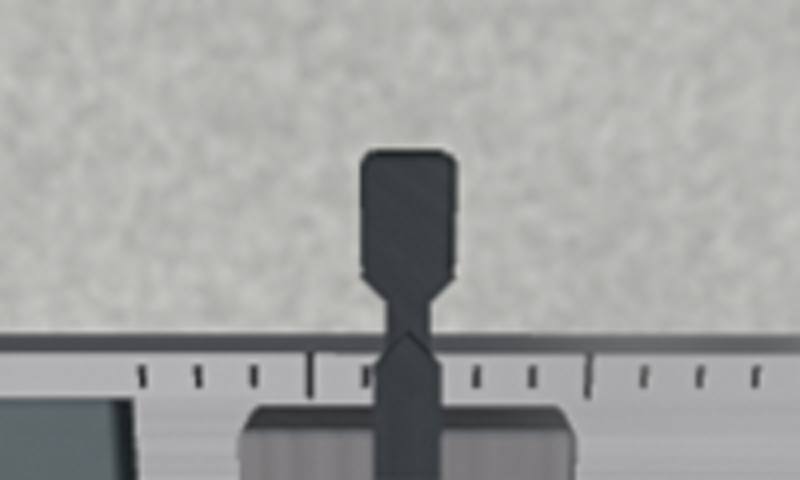

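The pointer tip (407,333) sits on the tongue's centre line (408), so it is aligned. Handing in.

```bash
python3 -c "
from cell import manip
print(manip.sign_off())"
```

```text
the job is handed in; nothing more can be done
None
```

The weight is standing upright on the table clear of the gauge. The gripper is holding the slide by its handle with about 40 N, and the pointer is within about 1 mm of the clip's point in the last wrist picture. The job was handed in after about 11 s of the 51 s allowed; sign-off returned no verdict.

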